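Open the peg chest, draw the dowel and pack the pegs

ROBOT

A 6-joint arm with a two-finger parallel gripper is mounted at the origin on the work surface. World frame = base frame: x ahead of the robot, y to its left, z up, the work surface at z = 0. Lengths are in m, angles in rad, forces in N, time in s.
With the tool pointing down it reaches from about 0.225 to 0.875 m from the base axis. Payload 3.4 kg.
Tool frame: the origin (TCP) lies on the centre line of the jaws, within the pads' length; the fingertips stand 11 mm ahead of it and the grasp point (between the pads) lies 8 mm behind it; z points along the fingers, y is the line along which they close (so a half turn about z gives the same grasp; the last joint's range is limited). The gripper opens to 85 mm and grips with 20 to 120 N. Pads are 22 mm wide; open, the fingers measure 114 mm over their backs; the gripper's body (76 mm by 85 mm) begins 54 mm behind the grasp point. The pads swing forward as they close: fully open they stand 13 mm farther back than shut.
Start: joints at [-1.443, 0.276, 1.505, -0, 1.361, -0.121], TCP at [0.142, -0.557, 0.242] pointing down, gripper open.
Joint ranges: [-2.89, 2.89], [-0.75, 2.08], [0.22, 2.7], [-1.18, 4.32], [0.11, 2.71], [-2.7, 2.7]. Speed limits (rad/s): [2.57, 2.57, 3.14, 3.14, 3.14, 3.14].

INTERFACE

Orientations are given as a unit quaternion [w, x, y, z].
In Python, from rig import manip, eyes, job gives the robot as it stands.
- The arm moves only by the tool drive_tool, never from a script. Its argument "rows" is a list of rows, each a list of 3 entries, a list of its own where there are three numbers: the turn, a rotation vector about the world's x, y, z in rad, then the shift along the world's x, y, z in cm, then the finger opening in cm, from 0 to 8.54. A call has 1 to 8 rows; each row shifts and turns the commanded pose from where the row before left it; what a row does not reach is not made up. A row lasts 1/8 s, in which the tool goes at most 62.5 mm and 10.7 degrees, less where a joint would pass 70% of its speed; a pose out of reach is approached as far as the arm can. A call is refused whole if a number of a shift passes 6.25 or a number of a turn 0.188, either way. A call with a gripper value outside its range is refused whole. The fingers move at their own pace and stop on an object; "force" is the grip in N (left out, the last holds). Time passes only in rows, so rows that do not move let the fingers close. It gives the time, the measured TCP pose, the force, the opening and the grip force at its end, in the units of the state.
- manip.get_state(): the state, without advancing time (a new reading comes with each control period).
- eyes.get_image(name): name is "side" or "top"; returns the picture (480x640x3 uint8, red, green, blue); there is no depth.
- eyes.get_calibration(name): a dict with "camera_matrix" (3x3 intrinsics, pixels), "k1" (the pictures are not rectified: a ray, as slopes to the right and down, at radius r is drawn at 1 + k1 r^2 times it, then the intrinsics apply), "view" (4x4, takes a point from world to camera coordinates). Camera axes: x right, y up, looking along -z (the intrinsics and any distortion apply to the point x, -y, -z); pixel columns grow to the right and rows downward; lengths in m; the calibration is good to about 2 mm. A picture is of the moment at which its call begins. get_calibration takes no time and is no camera call.
- job.sign_off(): hands the job in; it is judged then, once.
The state is a dict: "clock": time; "qpos": joint angles; "qd": joint speeds; "effort": joint torques, N m; "position": TCP position; "ee_rot": TCP orientation; "contact_force": force on the tool from outside, world axes, zero at the start; "moment": the same for the moment, N m; "width": finger opening in m; "gripper_force": force on a finger pad.
Only numpy, scipy, OpenCV 4.12 (cv2) and the standard library are available. Lean on these libraries where they do the work, as an engineer would, in place of code of your own. Each camera call takes 0.05 s, during which the arm holds its last target. There are 200 camera calls.

TASK

Pack the joiner's peg chest for the next frame: first swing its lid up and over so that it stays open by itself, then draw the long dowel out of its steel tube, drawing it part way, letting go and taking a fresh hold nearer its middle before it comes free, and lay it flat in the chest lengthwise. Also put every wooden peg that is on the bench in the chest, lying down and below the rim; leave the lid standing open and the mallet, chisel and timber offcut where they are.

Things in the scene. Friction and masses are not known exactly. Their poses are not given: they have to be found in the camera images.
- chest: blue peg chest, fixed to the bench, lid on its top. Outside 186 mm deep (its x) by 380 mm long (its y) by 65 mm high; walls and floor 8 mm thick, one open space without dividers. Origin: centre of its underside, on the bench. Its own x runs from the front (handle side, -x) to the hinge side (+x); y along its length; z up
- lid (a joint): chest lid angle in rad: 0 shut, grows as it opens, stop at 2.0. Weighs about 0.45 kg on a nearly frictionless hinge along the rim of the chest's +x side (along the chest's y): let go below about 1.5 it falls shut, beyond about 1.6 it falls open against its stop and stays there
- lid_hinge (a point): middle of the lid's hinge line, on the chest's +x rim, 66 mm above the bench; lid panel 186 x 380 x 10 mm. The frame turns with the lid; its y is the hinge line
- lid_bar (a point): middle of the lid's steel handle bar: round, 12 mm thick, 120 mm long, parallel to the hinge line, 234 mm from it and standing 48 mm clear (to the bar's centre line) of the lid's front edge, in the plane of the lid. Lid shut: about 71 mm above the bench, in front of the chest's front wall; nothing under it
- tube_mouth (a point): centre of the open mouth of a level square steel tube fixed on two timber blocks: 250 mm long, outside 42 mm, inside 34 mm, axis 91 mm above the bench, far end closed. Frame x points from the mouth into the tube (the dowel comes out along -x), z up
- dowel_center (a point): middle of the long round wooden dowel, 22 mm thick, 320 mm long, 0.06 to 0.13 kg; its x runs along its length. At the start it lies loose on the floor of the tube with 55 to 80 mm sticking out of the mouth; its outer end, the one sticking out, is painted red. With its middle more than about 20 mm outside the mouth its free end starts to sag
- peg1_center (a point): centre of a pale wooden frame peg: 24 x 24 mm square, 100 mm long in all, the last 24 mm (+x end) a blunt point; x runs along its length; about 45 g; lies on the bench at the start (2 to 4 of these pegs are present)
- peg2_center (a point): centre of a pale wooden frame peg: 24 x 24 mm square, 100 mm long in all, the last 24 mm (+x end) a blunt point; x runs along its length; about 45 g; lies on the bench at the start (2 to 4 of these pegs are present)
- peg3_center (a point): centre of a pale wooden frame peg: 24 x 24 mm square, 100 mm long in all, the last 24 mm (+x end) a blunt point; x runs along its length; about 45 g; lies on the bench at the start (2 to 4 of these pegs are present)
- peg4_center (a point): centre of a pale wooden frame peg: 24 x 24 mm square, 100 mm long in all, the last 24 mm (+x end) a blunt point; x runs along its length; about 45 g; lies on the bench at the start (2 to 4 of these pegs are present)
- mallet: bystander: wooden mallet on the bench, head 75 x 130 x 70 mm, handle 160 mm long toward its -x; origin under the head's centre
- chisel: bystander: chisel with a black round handle, 250 mm long along its x, 28 mm thick; origin under its middle
- offcut: bystander: timber offcut 90 x 140 x 60 mm; origin: centre of its underside
Mind the look-alikes: they are no part of the job. What is shaped like the part that bears peg4_center but purple or turquoise is not meant.

How it is judged:
On the way, in this order (a step that is already met when the one before it is completed fails the run):
1. the lid stands open by itself past its balance point, the robot not touching it (value of joint lid above 1.8 rad and contact force between each of the fingers, the arm and lid below 0.2 N), for 0.4 s.
2. the dowel is drawn part way (its middle within 65 mm of the mouth) and let go, still resting in the tube (x of dowel_center in the frame of tube_mouth between -0.14 and 0.065 m and y of dowel_center in the frame of tube_mouth between -0.03 and 0.03 m and z of dowel_center in the frame of tube_mouth above -0.04 m and contact force between the fingers and dowel below 0.2 N), for 0.1 s.
3. the dowel is out of the tube and lies flat in the chest, let go (x of dowel_center in the frame of chest between -0.085 and 0.085 m and y of dowel_center in the frame of chest between -0.03 and 0.03 m and z of dowel_center in the frame of chest between 0.005 and 0.06 m and angle between dowel_center's own x axis and vertical between 1.42 and 1.72 rad and contact force between the fingers and dowel below 0.2 N), for 0.2 s.
At the end, for the whole second after the job is handed in: Lid open beyond 1.8 rad; dowel in the chest, lengthwise, its middle within 30 mm of the chest's middle along the length, level within about 8 degrees; every present peg's centre within the chest's walls, 5 to 60 mm above the bench (below the rim), lying within about 23 degrees of level (value of joint lid above 1.8 rad and x of dowel_center in the frame of chest between -0.085 and 0.085 m and y of dowel_center in the frame of chest between -0.03 and 0.03 m and z of dowel_center in the frame of chest between 0.005 and 0.06 m and angle between dowel_center's own x axis and vertical between 1.42 and 1.72 rad and x of peg1_center in the frame of chest between -0.085 and 0.085 m and y of peg1_center in the frame of chest between -0.182 and 0.182 m and z of peg1_center in the frame of chest between 0.005 and 0.06 m and angle between peg1_center's own x axis and vertical between 1.17 and 1.97 rad and x of peg2_center in the frame of chest between -0.085 and 0.085 m and y of peg2_center in the frame of chest between -0.182 and 0.182 m and z of peg2_center in the frame of chest between 0.005 and 0.06 m and angle between peg2_center's own x axis and vertical between 1.17 and 1.97 rad and x of peg3_center in the frame of chest between -0.085 and 0.085 m and y of peg3_center in the frame of chest between -0.182 and 0.182 m and z of peg3_center in the frame of chest between 0.005 and 0.06 m and angle between peg3_center's own x axis and vertical between 1.17 and 1.97 rad and x of peg4_center in the frame of chest between -0.085 and 0.085 m and y of peg4_center in the frame of chest between -0.182 and 0.182 m and z of peg4_center in the frame of chest between 0.005 and 0.06 m and angle between peg4_center's own x axis and vertical between 1.17 and 1.97 rad); the robot touches nothing.
It fails at once if the mallet is moved more than 30 mm (distance of mallet from where it was at the start of the episode above 0.03 m).
It fails at once if the chisel is moved more than 30 mm (distance of chisel from where it was at the start of the episode above 0.03 m).
It fails at once if the offcut is moved more than 30 mm (distance of offcut from where it was at the start of the episode above 0.03 m).
Of peg1, peg2, peg3, peg4 only 2 to 4 are there at a start; the rules pass over those that are not, and their reading is None.
At some moment in a run one of peg1, peg2, peg3, peg4 may be knocked a few centimetres aside while the robot is not near it.
Once in a run the grip may slacken for a moment while it holds something.
It also fails if it takes over 210 s, if anything falls off the work surface, if the arm or the gripper's body presses on something with over 40 N, if the wrist force passes 120 N, or if a joint passes its speed limit or range.

## Working session

There is one attempt and no reset: what is moved stays moved. The work goes in short steps, Python scripts to look and compute and a tool call to move; the robot and the scene stay as the last step left them, time stands still between calls to the robot, and variables do not carry over. Pictures are saved under pics/ and viewed, at most 14 in all, crops included, and the job is handed in when it is done.

Besides the shell and the picture viewer there is one more tool, called after "Request:" as a command line: name --argument value ..., lists and objects as JSON in quotes. drive_tool: Moves the arm, as the interface text tells. Its arguments: {"type":"object","properties":{"rows":{"type":"array"},"force":{"type":"number"}},"required":["rows"]}

```bash
mkdir -p pics; ls; python3 - <<'E'
from rig import manip, eyes, job
import cv2, numpy as np
for n in("top","side"):
    im=eyes.get_image(n); cv2.imwrite(f"pics/{n}0.png",im[:,:,::-1])
    c=eyes.get_calibration(n); print(n,np.round(c["camera_matrix"],1).tolist(),c["k1"],np.round(c["view"],4).tolist())
s=manip.get_state(); print({k:np.round(v,3) for k,v in s.items()})
E
```

```text
pics
top [[511.4, 0.0, 311.0], [0.0, 511.4, 241.1], [0.0, 0.0, 1.0]] 0.04504870163327758 [[0.0296, -0.9996, 0.0009, -0.0898], [0.9898, 0.0294, 0.1394, -0.5439], [-0.1393, -0.0032, 0.9902, -1.2319], [0.0, 0.0, 0.0, 1.0]]
side [[471.1, 0.0, 319.6], [0.0, 471.1, 241.2], [0.0, 0.0, 1.0]] -0.12212535984944287 [[0.983, -0.1829, 0.0127, -0.544], [0.0764, 0.4717, 0.8784, -0.1006], [-0.1667, -0.8626, 0.4777, -1.1884], [0.0, 0.0, 0.0, 1.0]]
{'clock': np.float64(0.1), 'qpos': array([-1.443,  0.277,  1.506,  0.   ,  1.361, -0.121]), 'qd': array([ 0.001, -0.002, -0.005,  0.   , -0.002,  0.   ]), 'effort': array([ 1.000e-03, -4.177e+01, -2.464e+01, -0.000e+00,  6.000e-03,
        0.000e+00]), 'position': array([ 0.142, -0.557,  0.242]), 'ee_rot': array([-0.001,  0.992,  0.124,  0.   ]), 'contact_force': array([-0.304, -0.133,  0.536]), 'moment': array([ 0.038, -0.018,  0.021]), 'gripper_force': np.float64(0.0), 'width': np.float64(0.086)}
```

View pics/top0.png

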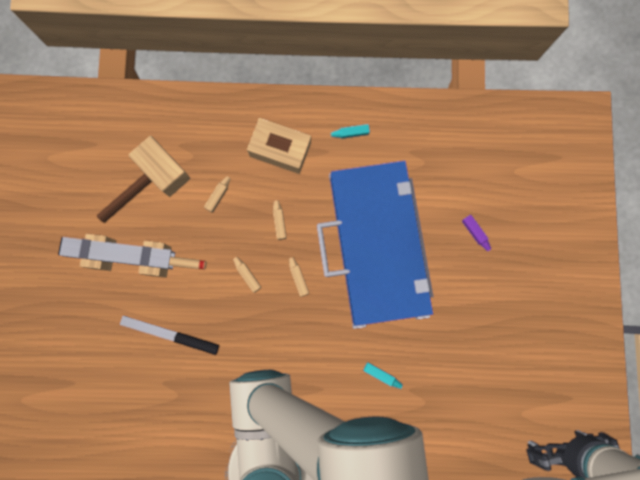

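View pics/side0.png

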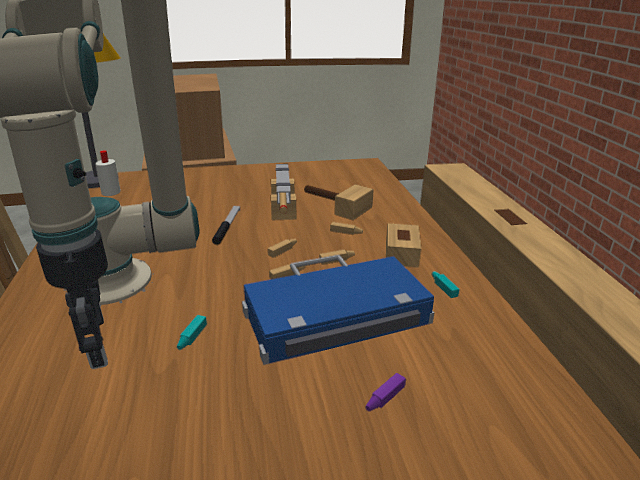

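Top view: chest/lid corners are about (331,172), (405,161), (432,315) and (355,326), with the handle bar at column ~321, rows 225–275 (world +y side). The tube mouth is near (171,258) and the red dowel end near (204,265). There are four pale pegs at (217,194), (280,220), (246,274) and (299,277). The turquoise and purple ones are decoys. Side view agrees: bar behind the chest at (320,265), hinge toward the camera.

```bash
cat > h.py <<'E'
from rig import manip, eyes, job
import cv2, numpy as np
def grab(n): return eyes.get_image(n)
def ray(n,uv):
    c=eyes.get_calibration(n);K=np.array(c["camera_matrix"]);V=np.array(c["view"])
    uv=np.atleast_2d(np.array(uv,float)); d=(uv-K[:2,2])/K[[0,1],[0,1]]
    x=d.copy()
    for _ in range(20): x=d/(1+c["k1"]*(x**2).sum(1,keepdims=True))
    D=np.c_[x[:,0],-x[:,1],-np.ones(len(x))]@V[:3,:3]
    return -V[:3,:3].T@V[:3,3],D
def onz(n,uv,z):
    o,D=ray(n,uv); return o+D*((z-o[2])/D[:,2])[:,None]
def proj(n,P):
    c=eyes.get_calibration(n);K=np.array(c["camera_matrix"]);V=np.array(c["view"])
    p=np.atleast_2d(P)@V[:3,:3].T+V[:3,3]; s=np.c_[p[:,0],-p[:,1]]/-p[:,2:]
    s=s*(1+c["k1"]*(s**2).sum(1,keepdims=True)); return s*K[[0,1],[0,1]]+K[:2,2]
def blobs(mask,amin,amax=1e9):
    out=[]
    for c in cv2.findContours(mask.astype(np.uint8),cv2.RETR_EXTERNAL,cv2.CHAIN_APPROX_NONE)[0]:
        if amin<cv2.contourArea(c)<amax: out.append(c)
    return out
def pegs(im,z=0.012,roi=None):
    hsv=cv2.cvtColor(im,cv2.COLOR_RGB2HSV); m=(hsv[...,2]>185)&(hsv[...,0]<25)&(hsv[...,1]<150)&(hsv[...,1]>60)
    for c in blobs(m,60,600):
        (cx,cy),(w,h),a=cv2.minAreaRect(c)
        P=onz("top",cv2.boxPoints(((cx,cy),(w,h),a)),z)
        e=[P[1]-P[0],P[2]-P[1]]; e.sort(key=np.linalg.norm)
        print("peg px",np.round([cx,cy]),"xyz",np.round(P.mean(0),4),"yaw",round(float(np.degrees(np.arctan2(e[1][1],e[1][0]))),1),"LxW",np.round([np.linalg.norm(e[1]),np.linalg.norm(e[0])],3))
E
python3 - <<'E'
from h import *
im=cv2.imread("pics/top0.png")[:,:,::-1].copy()
hsv=cv2.cvtColor(im,cv2.COLOR_RGB2HSV)
for u,v in [(217,194),(280,222),(246,274),(299,277),(185,263),(204,265),(115,250),(300,200),(381,245),(428,260),(321,250),(365,326)]: print((u,v),hsv[v,u])
pegs(im)
m=(hsv[...,0]>100)&(hsv[...,0]<125)&(hsv[...,1]>150)
for t in (90,140):
  for c in blobs(m&(hsv[...,2]>t),1500):
    b=cv2.boxPoints(cv2.minAreaRect(c)); print("blue",t,b.tolist(),np.round(onz("top",b,0.076),4).tolist())
m=((hsv[...,0]<6)|(hsv[...,0]>172))&(hsv[...,1]>170)
for c in blobs(m[230:290,180:230],5): print("red",c.reshape(-1,2).min(0)+[180,230],c.reshape(-1,2).max(0)+[180,230])
# tube: grey
m=(hsv[...,1]<60)&(hsv[...,2]>100); m[:,330:]=0;m[:200]=0;m[300:]=0
for c in blobs(m,100):
    b=cv2.boxPoints(cv2.minAreaRect(c)); print("grey",np.round(b).tolist(),np.round(onz("top",b,0.112),4).tolist())
cv2.imwrite("pics/z1.png",cv2.resize(im[130:340,40:300],None,fx=3,fy=2.8,interpolation=cv2.INTER_CUBIC)[:,:,::-1])
E
```

```text
(217, 194) [ 17 104 221]
(280, 222) [ 17 104 221]
(246, 274) [ 17 103 223]
(299, 277) [ 17 103 223]
(185, 263) [ 17 103 221]
(204, 265) [  9 135 163]
(115, 250) [123  12 188]
(300, 200) [ 13 140 175]
(381, 245) [109 166 167]
(428, 260) [ 13 134 177]
(321, 250) [175  15 182]
(365, 326) [  7  52 171]
peg px [444. 426.] xyz [ 0.1139 -0.4048  0.012 ] yaw -90.4 LxW [0.129 0.009]
peg px [201. 419.] xyz [0.1122 0.1782 0.012 ] yaw -93.3 LxW [0.152 0.012]
peg px [365. 413.] xyz [ 0.136  -0.2159  0.012 ] yaw -88.1 LxW [0.125 0.005]
peg px [469. 414.] xyz [ 0.1417 -0.4649  0.012 ] yaw -80.1 LxW [0.162 0.02 ]
peg px [498. 406.] xyz [ 0.1647 -0.5354  0.012 ] yaw -87.8 LxW [0.116 0.007]
peg px [217. 408.] xyz [0.1385 0.1418 0.012 ] yaw -64.0 LxW [0.089 0.04 ]
peg px [445. 381.] xyz [ 0.2175 -0.4095  0.012 ] yaw -90.2 LxW [0.224 0.011]
peg px [ 90. 344.] xyz [0.2815 0.4579 0.012 ] yaw -90.2 LxW [0.349 0.013]
peg px [100. 338.] xyz [0.2959 0.434  0.012 ] yaw -91.6 LxW [0.349 0.014]
peg px [420. 323.] xyz [ 0.3536 -0.3476  0.012 ] yaw -88.1 LxW [0.15  0.024]
peg px [166. 314.] xyz [0.3566 0.2805 0.01
[... 1608 characters left out ...]
 0.076], [0.3789, -0.3612, 0.076], [0.3451, -0.1814, 0.076]]
blue 140 [[330.2757263183594, 172.74595642089844], [406.9432678222656, 160.6405487060547], [430.9675598144531, 312.79461669921875], [354.3000183105469, 324.9000244140625]] [[0.7115, -0.116, 0.076], [0.7474, -0.3035, 0.076], [0.3789, -0.3612, 0.076], [0.3451, -0.1814, 0.076]]
red [200 261] [202 268]
grey [[58.0, 256.0], [61.0, 235.0], [175.0, 249.0], [172.0, 270.0]] [[0.4845, 0.5068, 0.112], [0.5325, 0.5059, 0.112], [0.508, 0.2419, 0.112], [0.46, 0.2443, 0.112]]
grey [[317.0, 222.0], [329.0, 222.0], [329.0, 276.0], [317.0, 276.0]] [[0.5816, -0.0867, 0.112], [0.5824, -0.1148, 0.112], [0.4555, -0.118, 0.112], [0.4547, -0.0902, 0.112]]
```

View pics/z1.png

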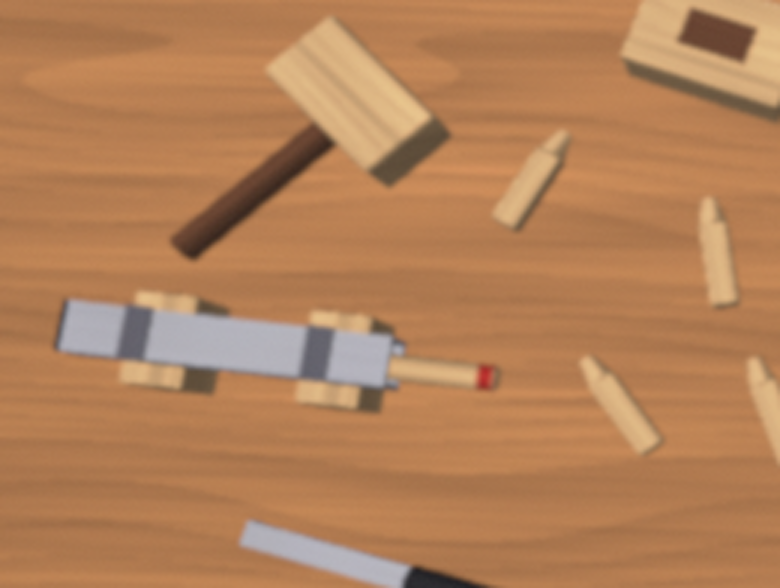

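The zoomed crop shows the tube's top face corners at px (62,237), (59,255), (170,250) and (169,268), a red dowel end near (203,265), and the pegs' blunt points. I'll tighten the mask and measure the pegs, bar, tube and dowel.

```bash
sed -i 's/hsv\[...,1\]<150)&(hsv\[...,1\]>60)/hsv[...,1]<122)\&(hsv[...,1]>70)/' h.py; python3 - <<'E'
from h import *
im=cv2.imread("pics/top0.png")[:,:,::-1].copy()
pegs(im)
r=lambda a:np.round(a,4).tolist()
print("tube top",r(onz("top",[[62,237],[59.3,255],[170.3,250.4],[169,267.9]],.112)))
print("dowel axis", r(onz("top",[[171,262.3],[185,263.2],[204.5,265]],.085)))
hsv=cv2.cvtColor(im,cv2.COLOR_RGB2HSV)
m=(hsv[...,1]<60)&(hsv[...,2]>100); m[:,:314]=0;m[:,328:]=0;m[:228]=0;m[270:]=0
p=np.argwhere(m)[:,::-1]; print("bar px",p.mean(0),r(onz("top",p.mean(0),.071)), cv2.fitLine(p.astype(np.float32),2,0,.01,.01).ravel())
C=np.array([.5457,-.2405,0]);a=np.radians(-80.5);R=np.array([[np.cos(a),-np.sin(a),0],[np.sin(a),np.cos(a),0],[0,0,1]])
L=np.array([[x,y,.076] for x,y in((-.093,.19),(.093,.19),(.093,-.19),(-.093,-.19))])@R.T+C
Bp=np.array([[-.141,-.06,.071],[-.141,0,.071],[-.141,.06,.071]])@R.T+C
print(np.round(proj("top",L)),np.round(proj("top",Bp)),np.round(proj("side",L)),np.round(proj("side",Bp)),r(Bp))
E
```

```text
peg px [148. 270.] xyz [0.4647 0.3308 0.012 ] yaw -92.5 LxW [0.048 0.018]
peg px [ 90. 263.] xyz [0.4782 0.4769 0.012 ] yaw -92.8 LxW [0.05  0.018]
peg px [184. 262.] xyz [0.4862 0.2442 0.012 ] yaw -95.5 LxW [0.071 0.016]
peg px [297. 276.] xyz [ 0.461  -0.0408  0.012 ] yaw -158.5 LxW [0.099 0.023]
peg px [245. 274.] xyz [0.4628 0.09   0.012 ] yaw -143.0 LxW [0.098 0.022]
peg px [153. 244.] xyz [0.5306 0.3253 0.012 ] yaw -95.5 LxW [0.049 0.015]
peg px [ 95. 237.] xyz [0.5441 0.471  0.012 ] yaw -95.5 LxW [0.049 0.015]
peg px [278. 219.] xyz [0.6051 0.0123 0.012 ] yaw -169.9 LxW [0.098 0.022]
peg px [217. 192.] xyz [0.6691 0.1715 0.012 ] yaw -28.6 LxW [0.1   0.021]
tube top [[0.5283, 0.5025, 0.112], [0.4863, 0.5045, 0.112], [0.5043, 0.2521, 0.112], [0.4636, 0.2523, 0.112]]
dowel axis [[0.4791, 0.2561, 0.085], [0.4779, 0.223, 0.085], [0.475, 0.1768, 0.085]]
bar px [322.27488152 248.65876777] [[0.524, -0.1015, 0.071]] [1.5375246e-01 9.8810941e-01 3.2227487e+02 2.4865877e+02]
[[331. 170.]
 [406. 160.]
 [432. 315.]
 [354. 326.]] [[326. 274.]
 [322. 249.]
 [319. 225.]] [[393. 255.]
 [433. 296.]
 [263. 333.]
 [243. 282.]] [[292. 264.]
 [315. 260.]
 [338. 256.]] [[0.4633, -0.1113, 0.071], [0.5224, -0.1014, 0.071], [0.5816, -0.0915, 0.071]]
```

Request:
drive_tool --rows '[[[0, 0, -0.041], [3.2, 3.8, 0], 4.5], [[0, 0, -0.041], [3.2, 3.8, 0], 4.5], [[0, 0, 0], [3.2, 3.8, 0], 4.5], [[0, 0, 0], [3.2, 3.8, 0], 4.5], [[0, 0, 0], [3.2, 3.8, 0], 4.5], [[0, 0, 0], [3.2, 3.8, 0], 4.5], [[0, 0, 0], [3.2, 3.8, 0], 4.5], [[0, 0, 0], [3.2, 3.8, 0], 4.5]]'

```text
clock: 1.1
position: [0.3983, -0.2518, 0.2421]
ee_rot: [-0.0, 0.997, 0.083, -0.0]
contact_force: [-0.4, -0.2, 0.2]
width: 0.0452
gripper_force: 0.0
```

Request:
drive_tool --rows '[[[0, 0, 0], [3.2, 3.8, 0], 4.5], [[0, 0, 0], [3.2, 3.8, -2], 4.5], [[0, 0, 0], [3.2, 3.8, -3], 4.5], [[0, 0, 0], [2.9, 3.75, -3], 4.5], [[0, 0, 0], [0, 0, 0], 4.5], [[0, 0, 0], [0, 0, 0], 4.5]]'

```text
clock: 1.85
position: [0.5223, -0.102, 0.1622]
ee_rot: [0.0, 0.996, 0.084, -0.001]
contact_force: [-0.6, -0.6, 0.7]
width: 0.0449
gripper_force: 0.0
```

Request:
drive_tool --rows '[[[0, 0, 0], [0, 0, -3], 4.5], [[0, 0, 0], [0, 0, -3], 4.5], [[0, 0, 0], [0, 0, -2.5], 4.5], [[0, 0, 0], [0, 0, -1.4], 4.5], [[0, 0, 0], [0, 0, 0], 0.5], [[0, 0, 0], [0, 0, 0], 0.5], [[0, 0, 0], [0, 0, 0], 0.5], [[0, 0, 0], [0, 0, 0], 0.5]]' --force 35

```text
clock: 2.85
position: [0.5234, -0.1034, 0.0645]
ee_rot: [0.002, 0.996, 0.084, 0.001]
contact_force: [-0.2, -5.5, -0.1]
width: 0.0104
gripper_force: 34.2
```

```bash
python3 - <<'E'
import numpy as np
# bar arc steps about hinge (chest x dir), TCP 8mm below bar
d=np.array([.165,-.986]); th0=.021; r=.234
th=np.linspace(th0,1.95,25)
s=-r*np.cos(th); z=r*np.sin(th)
for i in range(24): 
    ds=s[i+1]-s[i]; print(round(th[i+1],2),np.round([ds*d[0]*100,ds*d[1]*100,(z[i+1]-z[i])*100],2).tolist())
E
```

```text
0.1 [0.02, -0.11, 1.88]
0.18 [0.04, -0.26, 1.86]
0.26 [0.07, -0.41, 1.83]
0.34 [0.09, -0.55, 1.79]
0.42 [0.12, -0.69, 1.74]
0.5 [0.14, -0.83, 1.68]
0.58 [0.16, -0.96, 1.61]
0.66 [0.18, -1.08, 1.53]
0.74 [0.2, -1.2, 1.43]
0.82 [0.22, -1.31, 1.33]
0.91 [0.24, -1.41, 1.22]
0.99 [0.25, -1.5, 1.1]
1.07 [0.27, -1.59, 0.97]
1.15 [0.28, -1.66, 0.84]
1.23 [0.29, -1.72, 0.71]
1.31 [0.3, -1.77, 0.56]
1.39 [0.3, -1.81, 0.42]
1.47 [0.31, -1.83, 0.27]
1.55 [0.31, -1.85, 0.12]
1.63 [0.31, -1.85, -0.03]
1.71 [0.31, -1.85, -0.18]
1.79 [0.31, -1.82, -0.33]
1.87 [0.3, -1.79, -0.48]
1.95 [0.29, -1.75, -0.63]
```

Request:
drive_tool --rows '[[[0, 0, 0], [0, -0.2, 1.9], 0.5], [[0, 0, 0], [0, -0.3, 1.9], 0.5], [[0, 0, 0], [0.1, -0.4, 1.8], 0.5], [[0, 0, 0], [0.1, -0.55, 1.8], 0.5], [[0, 0, 0], [0.1, -0.7, 1.7], 0.5], [[0, 0, 0], [0.15, -0.8, 1.7], 0.5], [[0, 0, 0], [0.15, -0.95, 1.6], 0.5], [[0, 0, 0], [0.2, -1.1, 1.5], 0.5]]'

```text
clock: 3.85
position: [0.5316, -0.1498, 0.2037]
ee_rot: [-0.002, 0.997, 0.083, 0.002]
contact_force: [2.2, 3.3, -0.6]
width: 0.0107
gripper_force: 34.0
```

Request:
drive_tool --rows '[[[0, 0, 0], [0.2, -1.2, 1.45], 0.5], [[0, 0, 0], [0.2, -1.3, 1.35], 0.5], [[0, 0, 0], [0.25, -1.4, 1.2], 0.5], [[0, 0, 0], [0.25, -1.5, 1.1], 0.5], [[0, 0, 0], [0.25, -1.6, 1.0], 0.5], [[0, 0, 0], [0.3, -1.65, 0.85], 0.5], [[0, 0, 0], [0.3, -1.7, 0.7], 0.5], [[0, 0, 0], [0.3, -1.8, 0.55], 0.5]]'

```text
clock: 4.85
position: [0.5532, -0.2717, 0.288]
ee_rot: [-0.001, 0.996, 0.084, 0.004]
contact_force: [2.7, 5.9, 7.6]
width: 0.0107
gripper_force: 35.7
```

Request:
drive_tool --rows '[[[0, 0, 0], [0.3, -1.8, 0.3], 0.5], [[0, 0, 0], [0.3, -1.8, 0.2], 0.5], [[0, 0, 0], [0.3, -1.85, 0.1], 0.5], [[0, 0, 0], [0.3, -1.85, -0.05], 0.5], [[0, 0, 0], [0.3, -1.85, -0.2], 0.5], [[0, 0, 0], [0.3, -1.8, -0.35], 0.5], [[0, 0, 0], [0.3, -1.8, -0.5], 0.5], [[0, 0, 0], [0.3, -1.6, -0.6], 0.5]]'

```text
clock: 5.85
position: [0.5791, -0.4176, 0.277]
ee_rot: [0.002, 0.996, 0.084, 0.005]
contact_force: [5.6, 0.8, 4.4]
width: 0.0106
gripper_force: 38.8
```

Request:
drive_tool --rows '[[[0, 0, 0], [0, 0, 0], 0.5], [[0, 0, 0], [0, 0, 0], 4.5], [[0, 0, 0], [0, 0, 0], 4.5], [[0, 0, 0], [0, 0, 2], 4.5], [[0, 0, 0], [0, 0, 3], 4.5], [[0, 0, 0], [0, 0, 3], 4.5], [[0, 0, 0], [0, 0, 0], 4.5]]'

```text
clock: 6.72
position: [0.5753, -0.4171, 0.3561]
ee_rot: [0.002, 0.997, 0.083, 0.002]
contact_force: [0.6, 0.5, -0.2]
width: 0.045
gripper_force: 0.0
```

```bash
python3 - <<'E'
from h import *
im=grab("side"); cv2.imwrite("pics/side1.png",im[:,:,::-1])
s=manip.get_state(); print(np.round(s["position"],3),np.round(s["contact_force"],1),np.round(s["qpos"],2))
E
```

```text
[ 0.575 -0.417  0.354] [ 0.3 -0.4 -1.3] [-0.72  0.46  0.95 -0.    1.73  0.68]
```

View pics/side1.png

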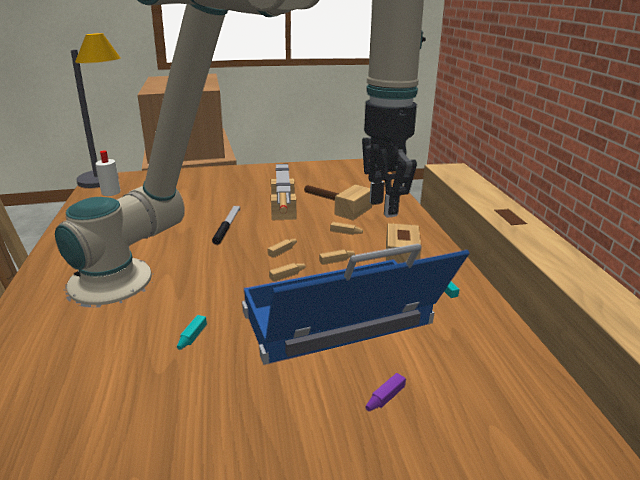

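Request:
drive_tool --rows '[[[0, 0, 0], [-0.8, 4, 0], 6], [[0, 0, 0.165], [-0.8, 5, 0], 6], [[0, 0, 0.165], [-0.8, 5.2, 0], 6], [[0, 0, 0.165], [-0.8, 5.2, 0], 6], [[0, 0, 0.165], [-0.8, 5.2, 0], 6], [[0, 0, 0.165], [-0.8, 5.2, 0], 6], [[0, 0, 0.165], [-0.8, 5.2, -2], 6], [[0, 0, 0.165], [-0.8, 5.2, -3], 6]]'

```text
clock: 7.78
position: [0.51, -0.0131, 0.3018]
ee_rot: [-0.0, 0.788, 0.616, -0.0]
contact_force: [1.1, 0.9, -0.5]
width: 0.0604
gripper_force: 0.0
```

Request:
drive_tool --rows '[[[0, 0, 0.165], [-0.8, 5.2, -3], 6], [[0, 0, 0], [-0.8, 5.2, -3], 6], [[0, 0, 0], [-0.8, 5.2, -3], 6], [[0, 0, 0], [-0.8, 5.2, -3], 6], [[0, 0, 0], [0, 0, -2], 6], [[0, 0, 0], [0, 0, 0], 6], [[0, 0, 0], [0, 0, 0], 6]]'

```text
clock: 8.65
position: [0.479, 0.1927, 0.1633]
ee_rot: [0.0, 0.736, 0.677, -0.0]
contact_force: [-0.2, 0.5, -0.5]
width: 0.0601
gripper_force: 0.0
```

```bash
python3 - <<'E'
from h import *
s=manip.get_state(); print(np.round(s["position"],4),np.round(s["ee_rot"],3),np.round(s["qpos"],2))
im=grab("top"); cv2.imwrite("pics/top1.png",im[:,:,::-1]); hsv=cv2.cvtColor(im,cv2.COLOR_RGB2HSV)
b=(hsv[...,0]>100)&(hsv[...,0]<125)&(hsv[...,1]>130)
for c in blobs(b,800): print("blue",cv2.boundingRect(c))
pegs(im)
E
```

```text
[0.479  0.1927 0.1633] [ 0.     0.736  0.677 -0.   ] [ 0.25  0.25  1.75 -0.    1.14  0.33]
blue (331, 135, 160, 190)
peg px [148. 270.] xyz [0.4647 0.3307 0.012 ] yaw -92.8 LxW [0.049 0.018]
peg px [ 88. 262.] xyz [0.4794 0.4816 0.012 ] yaw -88.4 LxW [0.039 0.018]
peg px [297. 276.] xyz [ 0.4603 -0.0418  0.012 ] yaw -158.2 LxW [0.1   0.025]
peg px [245. 274.] xyz [0.4627 0.0896 0.012 ] yaw -143.3 LxW [0.098 0.023]
peg px [278. 219.] xyz [0.604  0.0118 0.012 ] yaw -169.9 LxW [0.096 0.023]
peg px [217. 193.] xyz [0.668  0.1718 0.012 ] yaw -28.6 LxW [0.1   0.022]
```

View pics/top1.png

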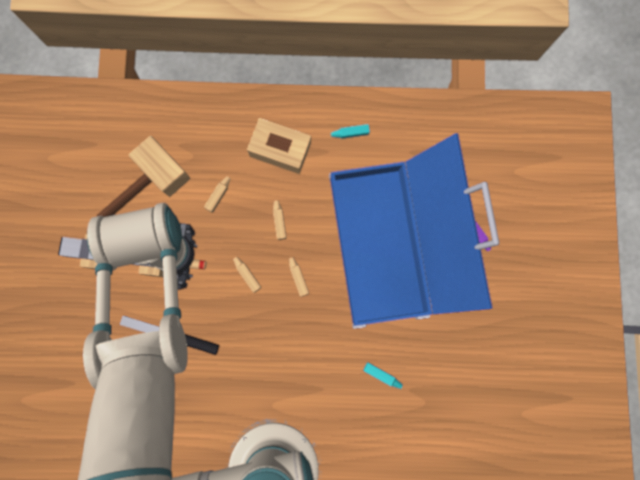

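Request:
drive_tool --rows '[[[0, 0, 0], [-0.2, 0.4, -2.5], 6], [[0, 0, 0], [0, 0, -2.5], 6], [[0, 0, 0], [0, 0, -2.2], 6], [[0, 0, 0], [0, 0, -1.1], 6], [[0, 0, 0], [0, 0, 0], 1.5], [[0, 0, 0], [0, 0, 0], 1.5], [[0, 0, 0], [0, 0, 0], 1.5], [[0, 0, 0], [0, 0, 0], 1.5]]' --force 30

```text
clock: 9.7
position: [0.478, 0.1972, 0.0812]
ee_rot: [0.001, 0.736, 0.677, 0.001]
contact_force: [0.6, -1.2, 1.5]
width: 0.0208
gripper_force: 29.9
```

Request:
drive_tool --rows '[[[0, 0, 0], [-0.15, -1.6, 0], 1.5], [[0, 0, 0], [-0.15, -1.6, 0], 1.5], [[0, 0, 0], [-0.15, -1.6, 0], 1.5], [[0, 0, 0], [-0.15, -1.6, 0], 1.5], [[0, 0, 0], [-0.15, -1.6, 0], 1.5], [[0, 0, 0], [-0.15, -1.5, 0], 1.5], [[0, 0, 0], [0, 0, 0], 1.5], [[0, 0, 0], [0, 0, 0], 1.5]]'

```text
clock: 10.7
position: [0.4681, 0.102, 0.0803]
ee_rot: [0.0, 0.736, 0.677, -0.0]
contact_force: [-0.5, -0.5, -0.5]
width: 0.021
gripper_force: 29.8
```

```bash
cat >> h.py <<'E'
def red(im,z=.085):
    hsv=cv2.cvtColor(im,cv2.COLOR_RGB2HSV); m=((hsv[...,0]<6)|(hsv[...,0]>172))&(hsv[...,1]>170); m[:150]=0
    for c in blobs(m,5):
        b=cv2.boxPoints(cv2.minAreaRect(c)); print("red",np.round(b.mean(0),1),np.round(onz("top",b,z)[:,:2],3).tolist())
E
python3 - <<'E'
from h import *
im=grab("top"); red(im); cv2.imwrite("pics/top2.png",im[:,:,::-1])
s=manip.get_state(); print(np.round(s["position"],4),np.round(s["contact_force"],1),s["gripper_force"])
E
```

```text
[0.4682 0.1022 0.0803] [ 0.2 -0.8  0.5] 29.80614334344864
```

Request:
drive_tool --rows '[[[0, 0, 0], [0, 0, 0], 5], [[0, 0, 0], [0, 0, 0], 5], [[0, 0, 0], [0, 0, 0], 5], [[0, 0, 0], [0, 0, 3], 5], [[0, 0, 0], [0, 0, 4], 5], [[0, 0, 0], [1, 6, 3], 5], [[0, 0, 0], [0.2, 6, 0], 5], [[0, 0, 0], [0, 0, 0], 5]]'

```text
clock: 11.75
position: [0.4794, 0.2212, 0.1784]
ee_rot: [-0.0, 0.734, 0.679, 0.001]
contact_force: [-0.1, 0.1, -0.3]
width: 0.05
gripper_force: 0.0
```

```bash
python3 - <<'E'
from h import *
im=grab("top"); red(im); cv2.imwrite("pics/top2.png",im[150:330,40:280,::-1])
im2=grab("side"); A=cv2.resize(im[200:320,120:280],None,fx=4.,fy=4.); B=cv2.resize(im2[160:260,220:353],None,fx=4.8*.5,fy=4.8*.5)
cv2.imwrite("pics/z2.png",A[:,:,::-1]);cv2.imwrite("pics/side2.png",im2[:,:,::-1])
s=manip.get_state(); print(np.round(s["position"],4))
E
```

```text
red [243.  270.5] [[0.47, 0.088], [0.471, 0.083], [0.459, 0.082], [0.459, 0.087]]
[0.4787 0.2177 0.1776]
```

View pics/z2.png

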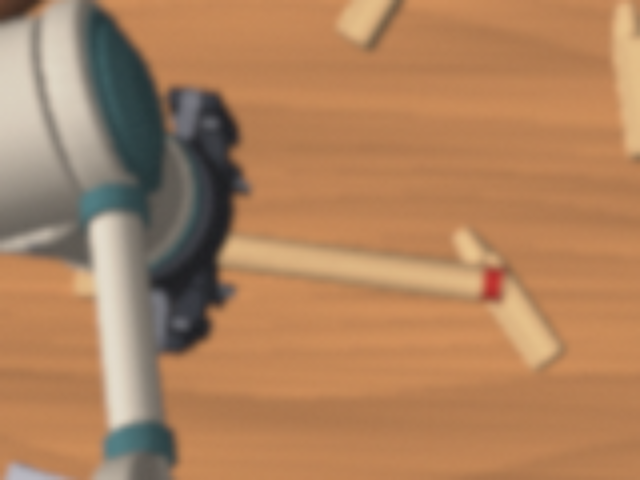

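The red tip is at px ~(243,270), so the dowel was drawn 95 mm. Its middle is about 12 mm outside the mouth and it is still level in the tube, clear of the peg underneath. Next I take a fresh grip near its middle.

Request:
drive_tool --rows '[[[0, 0, 0], [-0.1, 0.7, -2.5], 5], [[0, 0, 0], [0, 0, -2.5], 5], [[0, 0, 0], [0, 0, -2.5], 5], [[0, 0, 0], [0, 0, -1.7], 5], [[0, 0, 0], [0, 0, 0], 1.5], [[0, 0, 0], [0, 0, 0], 1.5], [[0, 0, 0], [0, 0, 0], 1.5], [[0, 0, 0], [0, 0, 0], 1.5]]' --force 45

```text
clock: 12.85
position: [0.4786, 0.2244, 0.0866]
ee_rot: [0.0, 0.736, 0.677, 0.001]
contact_force: [0.3, 0.3, -0.4]
width: 0.0202
gripper_force: 45.3
```

Request:
drive_tool --rows '[[[0, 0, 0], [0, 0, 0.4], 1.5], [[0, 0, 0], [-0.2, -2.1, 0], 1.5], [[0, 0, 0], [-0.2, -2.1, 0], 1.5], [[0, 0, 0], [-0.2, -2.1, 0], 1.5], [[0, 0, 0], [-0.2, -2.1, 0], 1.5], [[0, 0, 0], [-0.2, -2.1, 0], 1.5], [[0, 0, 0], [-0.2, -2.1, 0], 1.5], [[0, 0, 0], [-0.2, -2.1, 0], 1.5]]'

```text
clock: 13.85
position: [0.4642, 0.077, 0.0903]
ee_rot: [0.0, 0.736, 0.677, 0.0]
contact_force: [-0.5, 0.5, -0.9]
width: 0.0204
gripper_force: 45.5
```

Request:
drive_tool --rows '[[[0, 0, 0], [-0.2, -2.1, 0], 1.5], [[0, 0, 0], [-0.1, -1.5, 0], 1.5], [[0, 0, 0], [0, 0, 0], 1.5]]'

```text
clock: 14.22
position: [0.4615, 0.0409, 0.0902]
ee_rot: [0.0, 0.737, 0.676, 0.0]
contact_force: [-0.2, -0.4, -0.5]
width: 0.0201
gripper_force: 45.5
```

```bash
python3 - <<'E'
from h import *
im=grab("top"); red(im); im2=grab("side"); cv2.imwrite("pics/side3.png",im2[100:400,160:480,::-1])
s=manip.get_state(); print(np.round(s["position"],4),np.round(s["contact_force"],1),s["gripper_force"],s["width"])
E
```

```text
red [319. 280.] [[0.454, -0.093], [0.455, -0.098], [0.44, -0.098], [0.44, -0.093]]
[0.4615 0.0418 0.0901] [ 0.7  0.8 -0.5] 45.53851068019867 0.02033455017920943
```

View pics/side3.png

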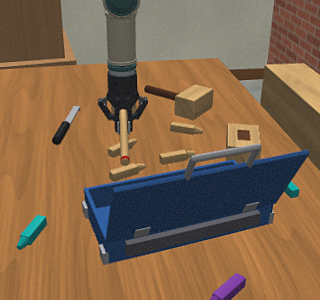

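The side view shows the dowel clear of the tube, held level by the gripper with the red end toward the chest. Now lift, turn and carry it over the chest.

Request:
drive_tool --rows '[[[0, 0, 0], [0, 0, 3.5], 1.5], [[0, 0, 0], [0, 0, 3.5], 1.5], [[0, 0, 0], [0, 0, 3.5], 1.5], [[0, 0, -0.12], [0.5, -2.4, 1], 1.5], [[0, 0, -0.15], [0.9, -3.9, 0], 1.5], [[0, 0, -0.15], [0.9, -3.9, 0], 1.5], [[0, 0, -0.15], [0.9, -3.9, 0], 1.5], [[0, 0, -0.15], [0.9, -3.9, 0], 1.5]]'

```text
clock: 15.32
position: [0.5028, -0.1388, 0.205]
ee_rot: [-0.0, 0.928, 0.372, 0.0]
contact_force: [0.9, 0.1, -0.7]
width: 0.0203
gripper_force: 45.4
```

Request:
drive_tool --rows '[[[0, 0, -0.15], [0.9, -3.9, 0], 1.5], [[0, 0, -0.15], [0.8, -3.9, 0], 1.5], [[0, 0, -0.15], [0.7, -3.5, 0], 1.5], [[0, 0, -0.15], [0.4, -2.2, 0], 1.5], [[0, 0, 0], [0, 0, 0], 1.5], [[0, 0, 0], [0, 0, 0], 1.5]]'

```text
clock: 16.08
position: [0.5302, -0.2721, 0.2047]
ee_rot: [-0.001, 0.996, 0.085, -0.0]
contact_force: [0.5, -0.4, -1.1]
width: 0.0199
gripper_force: 45.5
```

```bash
python3 - <<'E'
from h import *
s=manip.get_state(); p=s["position"];print(np.round(p,4),np.round(s["ee_rot"],3),s["gripper_force"],s["width"],np.round(s["qpos"],2))
im=grab("top"); red(im,p[2]); cv2.imwrite("pics/top3.png",im[100:400,160:560,::-1])
E
```

```text
[ 0.5302 -0.2721  0.2047] [-0.001  0.996  0.085 -0.   ] 45.510308146476746 0.019899607690328745 [-0.59  0.33  1.52  0.    1.29  0.81]
red [411.5 305. ] [[0.395, -0.283], [0.395, -0.298], [0.391, -0.298], [0.391, -0.283]]
```

View pics/top3.png

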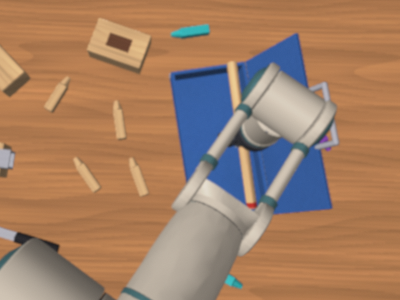

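The dowel is aligned with the chest: red end at full-frame (411,305), far end near (393,165), over the open space. Lower it.

Request:
drive_tool --rows '[[[0, 0, 0], [0, 0, -3], 1.5], [[0, 0, 0], [0, 0, -3], 1.5], [[0, 0, 0], [0, 0, -3], 1.5], [[0, 0, 0], [0, 0, -3], 1.5], [[0, 0, 0], [0, 0, -2.5], 1.5], [[0, 0, 0], [0, 0, -1.5], 1.5], [[0, 0, 0], [0, 0, 0], 1.5]]'

```text
clock: 17.0
position: [0.5298, -0.2725, 0.0443]
ee_rot: [-0.001, 0.996, 0.084, -0.001]
contact_force: [-0.4, -0.6, -0.6]
width: 0.0202
gripper_force: 45.5
```

Request:
drive_tool --rows '[[[0, 0, 0], [0, 0, -1], 1.5], [[0, 0, 0], [0, 0, -0.8], 1.5], [[0, 0, 0], [0, 0, 0], 1.5]]'

```text
clock: 17.38
position: [0.5305, -0.2737, 0.027]
ee_rot: [0.0, 0.997, 0.083, 0.0]
contact_force: [0.3, -0.4, 1.1]
width: 0.0203
gripper_force: 45.7
```

Request:
drive_tool --rows '[[[0, 0, 0], [0, 0, -0.2], 1.5], [[0, 0, 0], [0, 0, 0], 3.5], [[0, 0, 0], [0, 0, 0], 3.5], [[0, 0, 0], [0, 0, 0], 3.5], [[0, 0, 0], [0, 0, 2], 3.5], [[0, 0, 0], [0, 0, 4], 3.5], [[0, 0, 0], [0, 0, 5], 3.5], [[0, 0, 0], [0, 5, 3], 6]]'

```text
clock: 18.38
position: [0.532, -0.2264, 0.1676]
ee_rot: [0.002, 0.997, 0.081, 0.002]
contact_force: [1.4, 1.1, 0.1]
width: 0.0521
gripper_force: 0.0
```

Request:
drive_tool --rows '[[[0, 0, 0.1], [-0.8, 4, 0], 6], [[0, 0, 0.11], [-2, 5, 0], 6], [[0, 0, 0], [-2, 5, 0], 6], [[0, 0, 0], [-2, 4, -3], 6], [[0, 0, 0], [0, 0, -3], 6], [[0, 0, 0], [0, 0, 0], 6], [[0, 0, 0], [0, 0, 0], 6]]'

```text
clock: 19.25
position: [0.4634, -0.0441, 0.1058]
ee_rot: [0.0, 0.982, 0.187, 0.001]
contact_force: [1.4, -0.2, -0.1]
width: 0.0598
gripper_force: 0.0
```

```bash
cat >> h.py <<'E'
C=np.array([.5457,-.2405]);_a=np.radians(-80.5);R2=np.array([[np.cos(_a),-np.sin(_a)],[np.sin(_a),np.cos(_a)]])
def to_chest(p): return (np.atleast_2d(p)[:,:2]-C)@R2
def inchest(im,z=.03):
    hsv=cv2.cvtColor(im,cv2.COLOR_RGB2HSV); m=(hsv[...,0]<30)&(hsv[...,2]>110)
    for c in blobs(m,40,6000):
        (cx,cy),(w,h),a=cv2.minAreaRect(c); q=to_chest(onz("top",[[cx,cy]],z))[0]
        if abs(q[0])<.1 and abs(q[1])<.2:
            P=to_chest(onz("top",cv2.boxPoints(((cx,cy),(w,h),a)),z)); print("in chest",np.round(q,3),"box",np.round(P,3).tolist())
E
python3 - <<'E'
from h import *
s=manip.get_state(); p=s["position"];print(np.round(p,4),np.round(s["ee_rot"],3),np.round(s["qpos"],2))
im=grab("top"); red(im,.019); inchest(im); pegs(im); cv2.imwrite("pics/top4.png",im[100:400,160:560,::-1])
E
```

```text
[ 0.4634 -0.0441  0.1058] [0.    0.982 0.187 0.001] [-0.24  0.24  1.94 -0.    0.96  0.95]
red [398.5 306. ] [[0.396, -0.288], [0.396, -0.301], [0.391, -0.301], [0.391, -0.288]]
peg px [148. 270.] xyz [0.4647 0.3307 0.012 ] yaw -92.8 LxW [0.049 0.018]
peg px [ 90. 263.] xyz [0.4782 0.4768 0.012 ] yaw -92.8 LxW [0.05  0.018]
peg px [241. 276.] xyz [0.4567 0.0997 0.012 ] yaw -170.9 LxW [0.098 0.03 ]
peg px [153. 244.] xyz [0.5306 0.3253 0.012 ] yaw -95.5 LxW [0.049 0.015]
peg px [ 94. 237.] xyz [0.5442 0.4719 0.012 ] yaw -95.5 LxW [0.051 0.015]
peg px [278. 214.] xyz [0.6169 0.0139 0.012 ] yaw -171.6 LxW [0.074 0.023]
peg px [217. 193.] xyz [0.6685 0.1718 0.012 ] yaw -28.6 LxW [0.099 0.021]
```

View pics/top4.png

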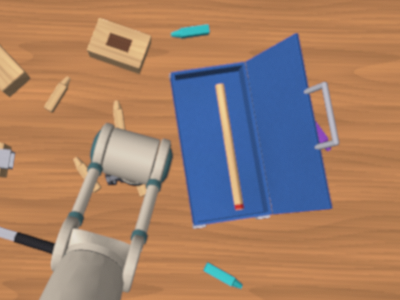

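Dowel lies flat lengthwise in the chest (red end at full-frame (398,306), far end (379,184)), lid open. Now peg A.

Request:
drive_tool --rows '[[[0, 0, 0], [-0.3, 0.3, -2.5], 6], [[0, 0, 0], [0, 0, -2.5], 6], [[0, 0, 0], [0, 0, -2.5], 6], [[0, 0, 0], [0, 0, -1.5], 6], [[0, 0, 0], [0, 0, 0], 1.8], [[0, 0, 0], [0, 0, 0], 1.8], [[0, 0, 0], [0, 0, 0], 1.8], [[0, 0, 0], [0, 0, 0], 1.8]]' --force 40

```text
clock: 20.3
position: [0.4606, -0.041, 0.0161]
ee_rot: [0.001, 0.982, 0.187, 0.001]
contact_force: [-0.3, -0.6, 5.9]
width: 0.0232
gripper_force: 40.5
```

```bash
python3 - <<'E'
from h import *
# drop targets in chest frame -> world
for q in ((-.04,-.115),(-.04,0),(-.04,.115),(-.003,0.06)): print(q,np.round(np.array(q)@R2.T+C,4))
E
```

```text
(-0.04, -0.115) [ 0.4257 -0.22  ]
(-0.04, 0) [ 0.5391 -0.201 ]
(-0.04, 0.115) [ 0.6525 -0.1821]
(-0.003, 0.06) [ 0.6044 -0.2276]
```

Request:
drive_tool --rows '[[[0, 0, 0], [0, 0, 3.5], 1.8], [[0, 0, 0], [0, 0, 3.5], 1.8], [[0, 0, 0], [0, 0, 3.5], 1.8], [[0, 0, -0.106], [-0.7, -3.6, 0.5], 1.8], [[0, 0, -0.107], [-0.7, -3.6, 0], 1.8], [[0, 0, 0], [-0.7, -3.6, 0], 1.8], [[0, 0, 0], [-0.7, -3.6, 0], 1.8], [[0, 0, 0], [-0.7, -3.5, 0], 1.8]]'

```text
clock: 21.3
position: [0.4238, -0.2205, 0.1251]
ee_rot: [0.0, 0.997, 0.082, 0.0]
contact_force: [-0.5, 0.3, -0.4]
width: 0.023
gripper_force: 39.7
```

Request:
drive_tool --rows '[[[0, 0, 0], [0, 0, -1], 1.8], [[0, 0, 0], [0, 0, -3], 1.8], [[0, 0, 0], [0, 0, -3], 1.8], [[0, 0, 0], [0, 0, -2], 1.8], [[0, 0, 0], [0, 0, -0.6], 1.8], [[0, 0, 0], [0, 0, 0], 1.8]]'

```text
clock: 22.05
position: [0.4242, -0.2184, 0.0302]
ee_rot: [-0.0, 0.997, 0.082, -0.0]
contact_force: [-1.8, -0.0, 10.5]
width: 0.0232
gripper_force: 41.1
```

Request:
drive_tool --rows '[[[0, 0, 0], [0, 0, 0], 4.5], [[0, 0, 0], [0, 0, 0], 4.5], [[0, 0, 0], [0, 0, 3], 4.5], [[0, 0, 0], [0, 0, 4], 4.5], [[0, 0, 0], [0, 0, 3], 6], [[0, 0, 0], [3, 3.8, 0], 6], [[0, 0, 0], [3, 3.8, 0], 6], [[0, 0, 0], [3, 3.8, 0], 6]]'

```text
clock: 23.05
position: [0.5147, -0.1034, 0.1293]
ee_rot: [-0.0, 0.997, 0.082, 0.0]
contact_force: [-0.4, -0.7, -0.2]
width: 0.0599
gripper_force: 0.0
```

Request:
drive_tool --rows '[[[0, 0, 0], [3, 3.8, 0], 6], [[0, 0, 0], [3, 3.8, 0], 6], [[0, 0, 0], [3, 3.8, 0], 6], [[0, 0, 0], [0, 0, 0], 6], [[0, 0, 0], [0, 0, 0], 6]]'

```text
clock: 23.68
position: [0.6032, 0.0091, 0.1286]
ee_rot: [0.0, 0.997, 0.082, -0.001]
contact_force: [-0.4, 0.6, 0.3]
width: 0.0599
gripper_force: 0.0
```

```bash
python3 - <<'E'
from h import *
s=manip.get_state(); p=s["position"];print(np.round(p,4),np.round(s["ee_rot"],3),np.round(s["qpos"],2))
im=grab("top"); inchest(im); pegs(im); cv2.imwrite("pics/top5.png",im[100:400,160:560,::-1])
E
```

```text
[0.6032 0.0091 0.1286] [ 0.     0.997  0.082 -0.001] [-0.1   0.4   1.61 -0.    1.13  1.31]
peg px [368. 293.] xyz [ 0.4239 -0.2198  0.012 ] yaw -167.9 LxW [0.097 0.022]
peg px [148. 270.] xyz [0.4647 0.3308 0.012 ] yaw -92.8 LxW [0.049 0.018]
peg px [ 90. 263.] xyz [0.4782 0.4768 0.012 ] yaw -92.8 LxW [0.05  0.018]
peg px [153. 244.] xyz [0.5306 0.3255 0.012 ] yaw -95.5 LxW [0.049 0.015]
peg px [ 94. 237.] xyz [0.5442 0.4719 0.012 ] yaw -95.5 LxW [0.051 0.015]
peg px [213. 198.] xyz [0.6539 0.1793 0.012 ] yaw -28.5 LxW [0.067 0.022]
```

View pics/top5.png

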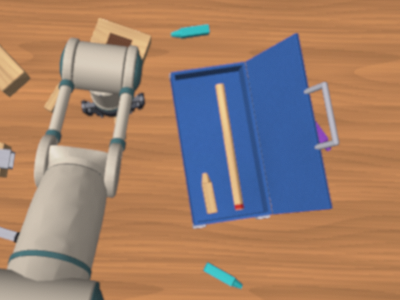

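Peg A lies in the chest at full-frame (368,293). Now peg C beneath the gripper.

Request:
drive_tool --rows '[[[0, 0, 0], [0.1, 0.3, -3], 6], [[0, 0, 0], [0, 0, -3], 6], [[0, 0, 0], [0, 0, -3], 6], [[0, 0, 0], [0, 0, -2.2], 6], [[0, 0, 0], [0, 0, 0], 1.8], [[0, 0, 0], [0, 0, 0], 1.8], [[0, 0, 0], [0, 0, 0], 1.8], [[0, 0, 0], [0, 0, 0], 1.8]]' --force 40

```text
clock: 24.72
position: [0.6059, 0.0113, 0.0181]
ee_rot: [0.0, 0.997, 0.082, 0.001]
contact_force: [0.2, -0.3, 2.7]
width: 0.0229
gripper_force: 40.6
```

Request:
drive_tool --rows '[[[0, 0, 0], [0, 0, 3.5], 1.8], [[0, 0, 0], [0, 0, 3.5], 1.8], [[0, 0, 0], [0, 0, 3.5], 1.8], [[0, 0, 0], [0.9, -3.8, 0], 1.8], [[0, 0, 0], [0.9, -3.9, 0], 1.8], [[0, 0, 0], [0.9, -3.9, 0], 1.8], [[0, 0, 0], [0.9, -3.9, 0], 1.8], [[0, 0, 0], [0.9, -3.9, 0], 1.8]]'

```text
clock: 25.72
position: [0.6505, -0.1836, 0.1223]
ee_rot: [0.0, 0.997, 0.082, 0.0]
contact_force: [-0.4, 0.8, -0.7]
width: 0.0231
gripper_force: 40.2
```

Request:
drive_tool --rows '[[[0, 0, 0], [0, 0, -1], 1.8], [[0, 0, 0], [0, 0, -3], 1.8], [[0, 0, 0], [0, 0, -3], 1.8], [[0, 0, 0], [0, 0, -2], 1.8], [[0, 0, 0], [0, 0, -0.3], 1.8], [[0, 0, 0], [0, 0, 0], 1.8]]'

```text
clock: 26.48
position: [0.6501, -0.1817, 0.0292]
ee_rot: [-0.0, 0.997, 0.082, -0.0]
contact_force: [0.1, -1.2, 0.3]
width: 0.0231
gripper_force: 46.7
```

Request:
drive_tool --rows '[[[0, 0, 0], [0, 0, 0], 4.5], [[0, 0, 0], [0, 0, 0], 4.5], [[0, 0, 0], [0, 0, 3], 4.5], [[0, 0, 0], [0, 0, 4], 4.5], [[0, 0, 0], [0, 0, 3], 6], [[0, 0, 0], [0, 0, 0], 6]]'

```text
clock: 27.22
position: [0.6521, -0.1825, 0.1327]
ee_rot: [0.001, 0.997, 0.082, 0.003]
contact_force: [-0.8, -1.1, 0.6]
width: 0.0599
gripper_force: 0.0
```

```bash
python3 - <<'E'
from h import *
s=manip.get_state(); p=s["position"];print(np.round(p,4),np.round(s["ee_rot"],3),np.round(s["qpos"],2))
im=grab("top"); pegs(im)
E
```

```text
[ 0.6521 -0.1825  0.1327] [0.001 0.997 0.082 0.003] [-0.38  0.49  1.44  0.    1.2   1.03]
peg px [368. 293.] xyz [ 0.4241 -0.2197  0.012 ] yaw -168.5 LxW [0.096 0.021]
peg px [148. 270.] xyz [0.4647 0.3308 0.012 ] yaw -92.5 LxW [0.048 0.018]
peg px [ 90. 263.] xyz [0.4782 0.4769 0.012 ] yaw -92.5 LxW [0.05  0.018]
peg px [245. 274.] xyz [0.463  0.0903 0.012 ] yaw -143.2 LxW [0.097 0.022]
peg px [153. 244.] xyz [0.5306 0.3253 0.012 ] yaw -95.5 LxW [0.049 0.015]
peg px [ 95. 237.] xyz [0.5441 0.4712 0.012 ] yaw -95.5 LxW [0.049 0.015]
peg px [391. 265.] xyz [ 0.4952 -0.2772  0.012 ] yaw -170.9 LxW [0.194 0.016]
peg px [355. 208.] xyz [ 0.6381 -0.1836  0.012 ] yaw -168.9 LxW [0.069 0.021]
peg px [217. 192.] xyz [0.6688 0.1718 0.012 ] yaw -29.3 LxW [0.099 0.021]
```

Request:
drive_tool --rows '[[[0, 0, -0.083], [0.2, 4.4, 0], 5], [[0, 0, -0.083], [0.2, 4.4, 0], 5], [[0, 0, -0.083], [0.2, 4.4, 0], 5], [[0, 0, -0.083], [0.2, 4.4, 0], 5], [[0, 0, -0.083], [0.2, 4.4, 0], 5], [[0, 0, -0.083], [0.2, 4.4, 0], 5], [[0, 0, -0.083], [0.2, 4.4, 0], 5], [[0, 0, -0.083], [0.2, 4.6, 0], 5]]'

```text
clock: 28.28
position: [0.6649, 0.1729, 0.127]
ee_rot: [0.001, 0.969, -0.249, -0.002]
contact_force: [-0.2, -0.7, 0.4]
width: 0.0498
gripper_force: 0.0
```

Request:
drive_tool --rows '[[[0, 0, 0], [0, 0, 0], 5], [[0, 0, 0], [0, 0, -3], 5], [[0, 0, 0], [0, 0, -3], 5], [[0, 0, 0], [0, 0, 0], 5]]'

```text
clock: 28.78
position: [0.6632, 0.1702, 0.0651]
ee_rot: [0.002, 0.969, -0.248, -0.004]
contact_force: [0.1, -0.4, 0.4]
width: 0.05
gripper_force: 0.0
```

Request:
drive_tool --rows '[[[0, 0, 0], [0.5, 0.2, -2.5], 5], [[0, 0, 0], [0, 0, -2.4], 5], [[0, 0, 0], [0, 0, 0], 1.8], [[0, 0, 0], [0, 0, 0], 1.8], [[0, 0, 0], [0, 0, 0], 1.8], [[0, 0, 0], [0, 0, 0], 1.8]]'

```text
clock: 29.52
position: [0.6719, 0.1735, 0.0211]
ee_rot: [-0.0, 0.969, -0.248, 0.001]
contact_force: [0.1, -0.9, 0.2]
width: 0.0228
gripper_force: 43.3
```

Request:
drive_tool --rows '[[[0, 0, 0], [0, 0, 3.5], 1.8], [[0, 0, 0], [0, 0, 3.5], 1.8], [[0, 0, 0], [0, 0, 3.5], 1.8], [[0, 0, 0], [0, 0, 0], 1.8]]'

```text
clock: 30.02
position: [0.6737, 0.1739, 0.1292]
ee_rot: [-0.002, 0.969, -0.247, 0.004]
contact_force: [0.3, 0.3, -0.2]
width: 0.023
gripper_force: 43.4
```

Request:
drive_tool --rows '[[[0, 0, 0.083], [-1.6, -4.6, 0], 1.8], [[0, 0, 0.083], [-1.6, -4.7, 0], 1.8], [[0, 0, 0.083], [-1.6, -4.7, 0], 1.8], [[0, 0, 0.083], [-1.7, -4.7, 0], 1.8], [[0, 0, 0.083], [-1.7, -4.7, 0], 1.8], [[0, 0, 0.083], [-1.7, -4.7, 0], 1.8], [[0, 0, 0.083], [-1.7, -4.7, 0], 1.8], [[0, 0, 0.083], [-1.7, -4.7, 0], 1.8]]'

```text
clock: 31.02
position: [0.537, -0.2026, 0.124]
ee_rot: [-0.0, 0.997, 0.083, -0.001]
contact_force: [-0.3, 0.7, 0.5]
width: 0.023
gripper_force: 43.4
```

Request:
drive_tool --rows '[[[0, 0, 0], [0, 0, 0], 1.8], [[0, 0, 0], [0, 0, -2], 1.8], [[0, 0, 0], [0, 0, 0], 1.8]]'

```text
clock: 31.4
position: [0.5368, -0.2, 0.1031]
ee_rot: [-0.001, 0.997, 0.082, -0.002]
contact_force: [0.2, 0.5, -0.3]
width: 0.0231
gripper_force: 43.4
```

Request:
drive_tool --rows '[[[0, 0, 0], [0, 0, -3], 1.8], [[0, 0, 0], [0, 0, -2.5], 1.8], [[0, 0, 0], [0, 0, -1.4], 1.8], [[0, 0, 0], [0, 0, 0], 1.8], [[0, 0, 0], [0, 0, 0], 4.5], [[0, 0, 0], [0, 0, 0], 4.5], [[0, 0, 0], [0, 0, 3], 4.5], [[0, 0, 0], [0, 0, 4], 4.5]]'

```text
clock: 32.4
position: [0.5378, -0.2014, 0.1066]
ee_rot: [-0.0, 0.997, 0.082, -0.001]
contact_force: [-0.4, -0.5, 0.2]
width: 0.0452
gripper_force: 0.0
```

Request:
drive_tool --rows '[[[0, 0, 0.12], [0, 0, 3], 6], [[0, 0, 0.12], [-1, 4.8, 0], 6], [[0, 0, 0.12], [-1, 4.9, 0], 6], [[0, 0, 0.12], [-1.2, 4.9, 0], 6], [[0, 0, 0], [-1.2, 4.9, 0], 6], [[0, 0, 0], [-1.5, 4.9, 0], 6], [[0, 0, 0], [-1.5, 4.7, 0], 6], [[0, 0, 0], [0, 0, 0], 6]]'

```text
clock: 33.4
position: [0.463, 0.092, 0.1368]
ee_rot: [-0.0, 0.948, 0.319, 0.0]
contact_force: [0.0, 0.5, 0.2]
width: 0.0601
gripper_force: 0.0
```

```bash
python3 - <<'E'
from h import *
s=manip.get_state(); p=s["position"];print(np.round(p,4),np.round(s["ee_rot"],3),np.round(s["qpos"],2))
im=grab("top"); pegs(im); cv2.imwrite("pics/top6.png",im[100:400,160:560,::-1])
E
```

```text
[0.463  0.092  0.1368] [-0.     0.948  0.319  0.   ] [0.05 0.21 1.88 0.   1.05 0.97]
peg px [368. 293.] xyz [ 0.4239 -0.2198  0.012 ] yaw -167.9 LxW [0.097 0.022]
peg px [250. 281.] xyz [0.4451 0.0763 0.012 ] yaw -142.7 LxW [0.053 0.022]
peg px [148. 270.] xyz [0.4647 0.3307 0.012 ] yaw -92.8 LxW [0.049 0.018]
peg px [ 90. 263.] xyz [0.4782 0.4768 0.012 ] yaw -92.8 LxW [0.05  0.018]
peg px [151. 244.] xyz [0.5309 0.3284 0.012 ] yaw -95.5 LxW [0.043 0.015]
peg px [ 94. 237.] xyz [0.5442 0.4719 0.012 ] yaw -95.5 LxW [0.051 0.015]
peg px [361. 247.] xyz [ 0.54   -0.2009  0.012 ] yaw -169.2 LxW [0.097 0.022]
peg px [354. 204.] xyz [ 0.6502 -0.1814  0.012 ] yaw -168.6 LxW [0.094 0.022]
```

View pics/top6.png

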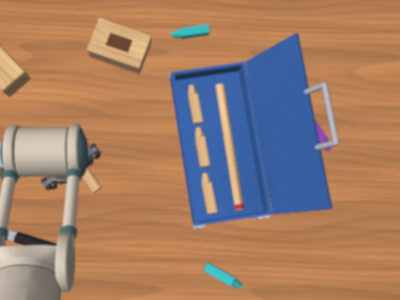

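Three pegs lie in line in the chest at full-frame (354,204), (361,247) and (368,293). The last one is under the gripper.

Request:
drive_tool --rows '[[[0, 0, 0], [0, -0.1, -3], 6], [[0, 0, 0], [0, 0, -3], 6], [[0, 0, 0], [0, 0, -3], 6], [[0, 0, 0], [0, 0, -3], 6], [[0, 0, 0], [0, 0, 0], 1.8], [[0, 0, 0], [0, 0, 0], 1.8], [[0, 0, 0], [0, 0, 0], 1.8], [[0, 0, 0], [0, 0, 0], 1.8]]'

```text
clock: 34.45
position: [0.4652, 0.0884, 0.017]
ee_rot: [0.0, 0.949, 0.316, 0.001]
contact_force: [-0.2, -0.4, 2.9]
width: 0.0232
gripper_force: 40.3
```

Request:
drive_tool --rows '[[[0, 0, 0], [0, 0, 3.5], 1.8], [[0, 0, 0], [0, 0, 3.5], 1.8], [[0, 0, 0], [0, 0, 3.5], 1.8], [[0, 0, 0], [0, 0, 0], 1.8]]'

```text
clock: 34.95
position: [0.4665, 0.0887, 0.1239]
ee_rot: [0.001, 0.949, 0.317, 0.004]
contact_force: [-0.5, -0.1, -1.0]
width: 0.0229
gripper_force: 39.8
```

Request:
drive_tool --rows '[[[0, 0, -0.12], [1.6, -3.9, 0], 1.8], [[0, 0, -0.12], [1.6, -3.9, 0], 1.8], [[0, 0, -0.12], [1.7, -3.9, 0], 1.8], [[0, 0, -0.12], [1.7, -4, 0], 1.8], [[0, 0, 0], [1.7, -4, 0], 1.8], [[0, 0, 0], [1.7, -4, 0], 1.8], [[0, 0, 0], [1.7, -4, 0], 1.8], [[0, 0, 0], [1.7, -4, 0], 1.8]]'

```text
clock: 35.95
position: [0.598, -0.2294, 0.1195]
ee_rot: [-0.001, 0.997, 0.082, -0.001]
contact_force: [-0.2, 0.0, 0.0]
width: 0.0228
gripper_force: 39.8
```

Request:
drive_tool --rows '[[[0, 0, 0], [0, 0, -2], 1.8], [[0, 0, 0], [0, 0, -2], 1.8], [[0, 0, 0], [0, 0, 0], 1.8]]'

```text
clock: 36.33
position: [0.5962, -0.2276, 0.078]
ee_rot: [-0.002, 0.997, 0.082, -0.003]
contact_force: [0.5, -0.0, -0.1]
width: 0.0229
gripper_force: 39.8
```

Request:
drive_tool --rows '[[[0, 0, 0], [0.2, 0, -2], 1.8], [[0, 0, 0], [0, 0, -1], 1.8], [[0, 0, 0], [0, 0, 0], 1.8], [[0, 0, 0], [0, 0, 0], 3.2], [[0, 0, 0], [0, 0, 0], 3.2], [[0, 0, 0], [0, 0, 0], 3.2], [[0, 0, 0], [0, 0, 3], 3.2], [[0, 0, 0], [0, 0, 4], 3.2]]'

```text
clock: 37.33
position: [0.5995, -0.2282, 0.1208]
ee_rot: [-0.001, 0.997, 0.082, -0.001]
contact_force: [1.2, -0.9, -0.1]
width: 0.0318
gripper_force: 0.0
```

Request:
drive_tool --rows '[[[0, 0, 0], [0, 2, 4], 5], [[0, 0, 0], [-2, 5, 2], 5], [[0, 0, 0], [-2, 5, 0], 5], [[0, 0, 0], [-2, 5, 0], 5], [[0, 0, 0], [-2, 5, 0], 5], [[0, 0, 0], [-2, 5, 0], 5], [[0, 0, 0], [0, 0, 0], 5], [[0, 0, 0], [0, 0, 0], 5]]'

```text
clock: 38.33
position: [0.5008, 0.0413, 0.1814]
ee_rot: [0.0, 0.997, 0.082, 0.001]
contact_force: [0.3, 0.2, 0.3]
width: 0.05
gripper_force: 0.0
```

```bash
python3 - <<'E'
from h import *
s=manip.get_state(); p=s["position"];print(np.round(p,4),np.round(s["contact_force"],2),s["width"])
im=grab("top"); pegs(im); im2=grab("side"); A=im[100:400,160:560]; B=im2[160:400,160:480]
cv2.imwrite("pics/fin.png",np.vstack([A,cv2.resize(B,(400,300))])[:,:,::-1])
E
```

```text
[0.5008 0.0413 0.1814] [0.35 0.22 0.29] 0.0499527529986122
peg px [368. 293.] xyz [ 0.4239 -0.2198  0.012 ] yaw -167.9 LxW [0.097 0.022]
peg px [148. 270.] xyz [0.4646 0.3308 0.012 ] yaw -92.8 LxW [0.049 0.018]
peg px [ 90. 263.] xyz [0.4782 0.4769 0.012 ] yaw -92.8 LxW [0.05  0.018]
peg px [153. 244.] xyz [0.5306 0.3253 0.012 ] yaw -95.5 LxW [0.049 0.015]
peg px [351. 255.] xyz [ 0.5177 -0.1752  0.012 ] yaw -167.3 LxW [0.095 0.02 ]
peg px [ 95. 237.] xyz [0.5441 0.471  0.012 ] yaw -95.5 LxW [0.049 0.015]
peg px [373. 224.] xyz [ 0.5994 -0.229   0.012 ] yaw -166.9 LxW [0.095 0.022]
peg px [354. 204.] xyz [ 0.6502 -0.1812  0.012 ] yaw -168.9 LxW [0.094 0.022]
```

View pics/fin.png

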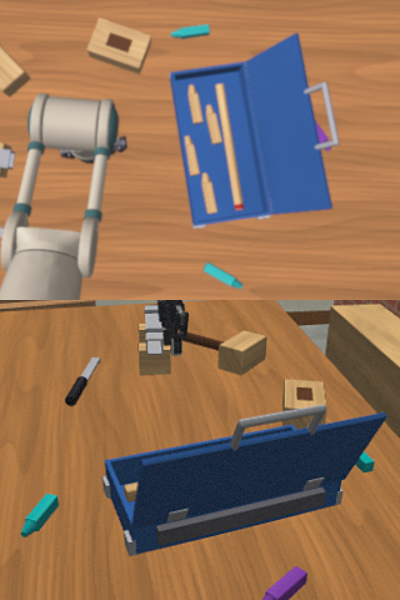

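All four pegs and the dowel are in the chest, and the lid is open. The middle peg was knocked toward the front wall (full-frame (351,255)), so I'll take one closer look at it.

```bash
python3 - <<'E'
from h import *
im=grab("top"); cv2.imwrite("pics/z7.png",cv2.resize(im[155:335,320:440],None,fx=3.3,fy=3.3,interpolation=cv2.INTER_CUBIC)[:,:,::-1])
print(to_chest([[.5177,-.1752],[.5994,-.229],[.6502,-.1812],[.4239,-.2198]]).round(3).tolist())
E
```

```text
[[-0.069, -0.017], [-0.002, 0.055], [-0.041, 0.113], [-0.041, -0.117]]
```

View pics/z7.png

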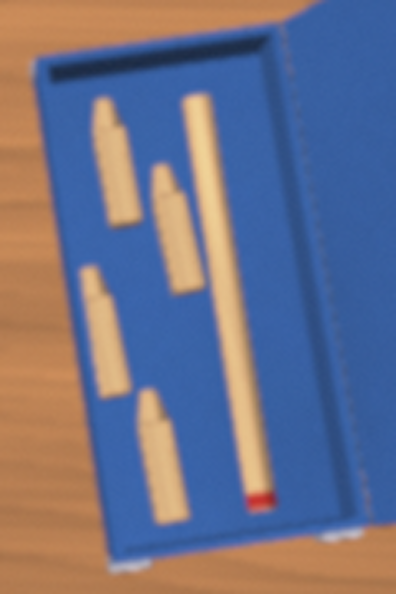

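The close-up shows four pegs and the dowel lying flat on the chest floor, inside the walls. The robot is clear of everything, so I'll hand in.

```bash
python3 - <<'E'
from rig import job
print(job.sign_off())
E
```

```text
the job is handed in; nothing more can be done
None
```

I handed the job in at about 38 s on the robot's clock: the lid stands open, and the dowel and all four pegs lie flat in the chest; the sign-off returned no verdict.

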